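Open the map-pin jar in its brace

ROBOT

A 6-joint arm with a two-finger parallel gripper is mounted at the origin on the work surface; the furniture and walls round the work are solid. World frame = base frame: x ahead of the robot, y to its left, z up, the work surface at z = 0. Lengths are in m, angles in degrees, forces in N, time in s.
With the tool pointing down it reaches from about 0.4 to 0.825 m from the base axis. Payload 7 kg.
Tool frame: the origin (TCP) lies on the centre line of the jaws, within the pads' length; the fingertips stand 11 mm ahead of it and the grasp point (between the pads) lies 8 mm behind it; z points along the fingers, y is the line along which they close (so a half turn about z gives the same grasp; the last joint's range is limited). The gripper opens to 88 mm and grips with 3 to 60 N. Pads are 19 mm wide; open, the fingers measure 130 mm over their backs; the gripper's body (78 mm by 193 mm) begins 47 mm behind the grasp point.
Start: joints at [-55.056, 20.546, 0.682, 0, -70.136, -16.507], TCP at [0.213, -0.64, 0.238] pointing down, gripper open.
Joint ranges: [-176.03, 176.03], [-82.01, 121.73], [-58.28, 71.71], [-173.87, 95.51], [-174.79, -0.11], [-173.66, 173.66]. Speed limits (degrees/s): [136.94, 136.94, 172.46, 180, 180, 180].

INTERFACE

Orientations are given as [roll, pitch, yaw] about the fixed x, y, z axes, in that order (R = Rz(yaw) Ry(pitch) Rx(roll)).
In Python, from plant import r, capture, camera_model, job gives the robot as it stands.
- The arm moves only by the tool drive_tool, never from a script. Its argument "increments" is a list that holds one entry, the list of rows, each a list of 5 numbers: the gripper's target within -1 to 1 (fully open at 1, half-way at 0, shut at -1), then the shift along the tool's x, y, z scaled (see below), then the turn about the tool's z scaled (see below). In form: [[[gripper, tx, ty, tz, roll], ...]]. A call has 1 to 5 rows; each row is the pose to reach, as a shift and turn from the pose commanded when the call began, along the tool's axes at that moment, turning the shorter way round; what a row does not reach only later rows make up. The controller multiplies each number of a shift by 120 mm and each number of a turn by 360 degrees. A row lasts 1/8 s, in which the tool goes at most 62.5 mm and 10.7 degrees, less where a joint would pass 70% of its speed; a pose out of reach is approached as far as the arm can. A call with a number of a shift or a turn outside -1 to 1 is refused whole. A call with a gripper value outside its range is refused whole. The fingers move at their own pace and stop on an object; "squeeze" is the grip in N (left out, the last holds). Time passes only in rows, so rows that repeat a pose let the fingers close. It gives the time, the measured TCP pose, the force, the opening and the grip force at its end, in the units of the state.
- r.get_state(): the state, without advancing time (a new reading comes with each control period).
- capture(name): name is "scene" or "top" or "wrist"; returns the picture (420x560x3 uint8, red, green, blue); there is no depth.
- camera_model(name): a dict with "camera_matrix" (3x3 intrinsics, pixels), "rvec" (rotation vector, rad) and "tvec" (3), from world to camera coordinates, as OpenCV has them. Camera axes: x right, y down, z forward; pixel columns grow to the right and rows downward; lengths in m; the calibration is good to about 2 mm. A picture is of the moment at which its call begins: read the wrist's pose just before it. camera_model takes no time and is no camera call; for the wrist camera it gives the pose at the moment of the call.
- job.close_job(): hands the job in; it is judged then, once.
The state is a dict: "time_s": time; "joints": joint angles; "qd": joint speeds; "joint_torque": joint torques, N m; "tcp_pos": TCP position; "eef_rot": TCP orientation; "contact_force": force on the tool from outside, world axes, zero at the start; "moment": the same for the moment, N m; "gripper_width": finger opening in m; "gripper_force": force on a finger pad.
Only numpy, scipy, OpenCV 4.12 (cv2) and the standard library are available. Lean on these libraries where they do the work, as an engineer would, in place of code of your own. Each camera call takes 0.05 s, during which the arm holds its last target. There are 200 camera calls.

TASK

Stand the square jar of map pins fully down in the square pocket of the jar brace that is screwed to the desk, so that the brace keeps it from turning; the jar may be carried by its tight blue cap. Then unscrew the cap (counterclockwise seen from above, about a quarter turn), stop turning once the threads let go, and lift it straight off. Finish while still holding the cap, level, a few centimetres above the mouth of the open jar, with the jar left standing in the brace; leave the mouse, the tape roll and the eraser where they are.

Things in the scene. Friction and masses are not known exactly. Their poses are not given: they have to be found in the camera images.
- jar: Clear glass jar, coloured map pins fixed inside; square body 62 x 62 mm, 71 mm tall, then a round neck 44 mm across up to the rim at 100 mm; about 0.3 kg. Origin: centre of its underside, z up, x and y square to its sides. Fits the pocket in any of its four quarter turns. Loose on the desk it would turn with the cap.
- jar_rim (a point): Centre of the jar's rim, 100 mm above its underside. On the rim a springy orange seal ring (top at 104 mm under the cap, up to 107 mm when free) presses the cap up with about 20 N, which makes it tight: 0.5 to 0.7 N m to turn. When the threads let go the seal can lift the cap up to 3 mm.
- cap: Blue screw cap on the jar, 62 mm diameter, 31 mm tall, 40 g, white line on top. Origin: centre of its lower edge, 77 mm above the jar's underside while on (6 mm above the shoulder); z up, x along the white line. Yaw relative to the jar: 0 to 0.2 rad at the start; the closed cap carries the jar's weight.
- cap_mark (a point): Outer end of the cap's white line: 31 mm along the cap's x, 31 mm above its origin. Seen from above, the threads let go once the cap stands about 1.25 rad counterclockwise of the jar's x axis; then it lifts straight off. Beyond about 2.1 rad is too far (the threads block it at 2.4 rad).
- brace: Jar brace fixed to the desk: pale wooden block 89 x 89 mm, 32 mm high, with a square pocket 69 x 69 mm open at the top (walls 10 mm thick), on a dark steel foot plate 136 mm (x) by 89 mm (y), 6 mm thick. Origin: centre of its underside; x and y square to the pocket's walls.
- brace_seat (a point): Centre of the pocket's rubber floor, 11 mm above the desk; the jar's underside rests here.
- mouse: White computer mouse, 107 x 58 x 33 mm, bystander. Origin: centre of its underside.
- tape: Roll of paper tape lying flat, 93 mm across, 19 mm high, bystander. Origin: centre of its underside.
- eraser: Block eraser in a blue sleeve, 22 x 52 x 12 mm, bystander. Origin: centre of its underside.
Things that resemble listed ones, but are neither listed nor needed, are in the scene too. Of the things like the cap, leave any that is orange, red or turquoise; of the rest the larger one is meant.

How it is judged:
By the outcome, as a careful person would: the job done as asked, in the order asked, and still so for the second after the job is handed in, while the arm keeps its last pose, push and grip.
It also fails if it takes over 45 s, if anything falls off the work surface, if the arm or the gripper's body presses on something with over 40 N, if the wrist force passes 120 N, or if a joint passes its speed limit or range.

## Working session

There is one attempt and no reset: what is moved stays moved. The work goes in short steps, Python scripts to look and compute and a tool call to move; the robot and the scene stay as the last step left them, time stands still between calls to the robot, and variables do not carry over. Pictures are saved under pics/ and viewed, at most 10 in all, crops included, and the job is handed in when it is done.

Besides the shell and the picture viewer there is one more tool, called after ">>>" by a JSON object that holds its "op" and its "data", one argument or row to a line. drive_tool: Moves the arm, as the interface text tells. Its arguments: {"type":"object","properties":{"increments":{"type":"array"},"squeeze":{"type":"number"}},"required":["increments"]}

```bash
mkdir -p pics; ls
python3 - <<'E'
from plant import r,capture,camera_model
import cv2,numpy as np
print(r.get_state())
for n in("scene","top"):
    im=capture(n); cv2.imwrite(f"pics/{n}0.png",im[:,:,::-1]); print(n,camera_model(n))
E
```

```text
pics
{'time_s': 0.0, 'joints': array([-5.50552453e+01,  2.05910318e+01,  6.33237191e-01, -2.12647950e-02,
       -7.01365432e+01, -1.65070195e+01]), 'qd': array([ 0.00401709, -0.00719701,  0.01765135, -0.11399002,  0.01154362,
       -0.12459948]), 'joint_torque': array([-4.81436982e-04, -5.82714915e+01,  2.93051952e+01,  6.99681357e+00,
        6.84410290e-03, -1.57301256e-04]), 'tcp_pos': array([ 0.21331194, -0.63989772,  0.23661956]), 'eef_rot': array([ 1.79903870e+02, -7.64089727e-03, -1.61569500e+02]), 'contact_force': array([-0.13821515, -0.03850604, -0.19223704]), 'moment': array([0.00497002, 0.06126655, 0.02874408]), 'gripper_force': 0.0, 'gripper_width': 0.08758657536368013}
scene {'camera_matrix': array([[380.86609414,   0.        , 279.93190778],
       [  0.        , 380.86609414, 213.21329022],
       [  0.        ,   0.        ,   1.        ]]), 'rvec': array([ 1.98133576, -0.58868482,  0.32972246]), 'tvec': array([-0.4622895 ,  0.24788546,  0.62384424])}
top {'camera_matrix': array([[501.67423826,   0.        , 279.41340589],
       [  0.        , 501.67423826, 205.45773286],
       [  0.        ,   0.        ,   1.        ]]), 'rvec': array([ 2.16282096, -2.14453746,  0.18585638]), 'tvec': array([-0.00725114,  0.57859908,  0.94771202])}
```

View pics/scene0.png

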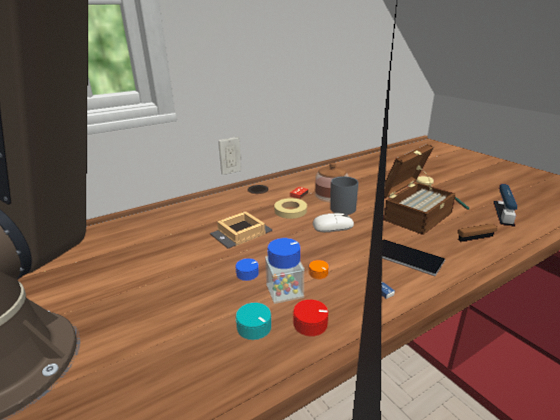

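View pics/top0.png

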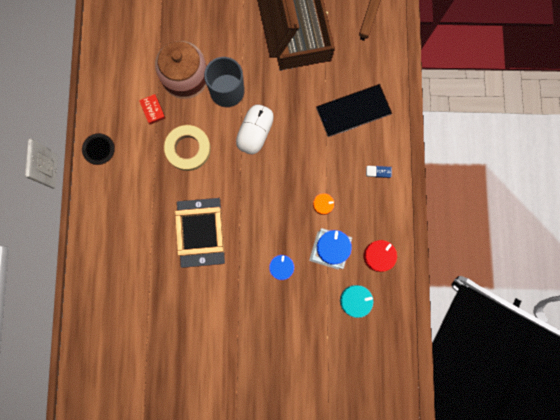

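The scene view shows the big blue cap on the jar, with the brace behind it. In the top view, the capped jar is at about (335,247), the brace pocket at (200,232), the small blue decoy at (282,267), and the red, orange and turquoise caps near the jar.

```bash
cat > h.py <<'E'
import cv2,numpy as np
from plant import r,capture,camera_model
def p2w(m,uv,z):
    K=m["camera_matrix"];R,_=cv2.Rodrigues(m["rvec"]);t=np.ravel(m["tvec"])
    d=np.c_[np.atleast_2d(uv).astype(float),np.ones(len(np.atleast_2d(uv)))]@np.linalg.inv(K).T@R
    c=-R.T@t
    return c+d*((z-c[2])/d[:,2])[:,None]
def blobs(mask,n=3):
    cs,_=cv2.findContours(mask.astype(np.uint8),cv2.RETR_EXTERNAL,cv2.CHAIN_APPROX_NONE)
    return sorted(cs,key=cv2.contourArea)[::-1][:n]
def rectw(m,c,z):
    w=p2w(m,c.reshape(-1,2),z)[:,:2]; return cv2.minAreaRect((w*1000).astype(np.float32))
E
python3 - <<'E'
from h import *
m=camera_model("top"); im=cv2.imread("pics/top0.png")
hsv=cv2.cvtColor(im,cv2.COLOR_BGR2HSV); H,S,V=[hsv[...,i].astype(int) for i in range(3)]
for c in blobs((H>105)&(H<125)&(S>180)&(V>120)): print("blue",rectw(m,c,.108),cv2.minEnclosingCircle(c))
roi=np.zeros(H.shape,bool); roi[190:275,165:235]=1
pocket=(V<35)&roi
for c in blobs(pocket,2): print("pocket",rectw(m,c,.032),cv2.boundingRect(c))
foot=(S<90)&(V<110)&roi
for c in blobs(foot,3): print("foot",rectw(m,c,.006),cv2.boundingRect(c))
wood=(H>12)&(H<30)&(V>165)&roi
for c in blobs(wood,2): print("wood",rectw(m,c,.032),cv2.boundingRect(c))
print(p2w(m,[[200,232]],.032))
b=cv2.resize(im[205:290,290:400],None,fx=5,fy=5,interpolation=cv2.INTER_CUBIC)
b2=cv2.resize(im[190:275,150:250],None,fx=5,fy=5,interpolation=cv2.INTER_CUBIC)[:, :250+250]
cv2.imwrite("pics/jar0.png",b)
E
```

```text
blue ((493.2657470703125, -100.3714599609375), (58.415592193603516, 60.63634490966797), 0.4346916675567627) ((333.525634765625, 246.98077392578125), 16.741954803466797)
blue ((456.19140625, -4.585956573486328), (39.59779739379883, 39.92253112792969), 0.3961641490459442) ((281.0, 267.0), 11.70479965209961)
pocket ((527.3540649414062, 155.4224395751953), (61.863014221191406, 60.47347640991211), 5.785674571990967) (183, 215, 33, 34)
foot ((530.4453735351562, 159.4516143798828), (65.42107391357422, 64.23918151855469), 5.692417621612549) (183, 214, 34, 35)
foot ((473.146728515625, 151.9930877685547), (23.19304084777832, 87.67051696777344), 5.778596878051758) (180, 252, 45, 16)
foot ((586.9775390625, 162.7620391845703), (17.689620971679688, 87.75070190429688), 5.165486812591553) (177, 198, 44, 12)
wood ((528.8709106445312, 156.45750427246094), (89.64785766601562, 93.4763412475586), 5.441631317138672) (174, 207, 51, 49)
wood ((603.7697143554688, 172.3086395263672), (0.0, 0.0), 0.0) (192, 193, 1, 1)
[[0.52573336 0.15400448 0.032     ]]
```

View pics/jar0.png

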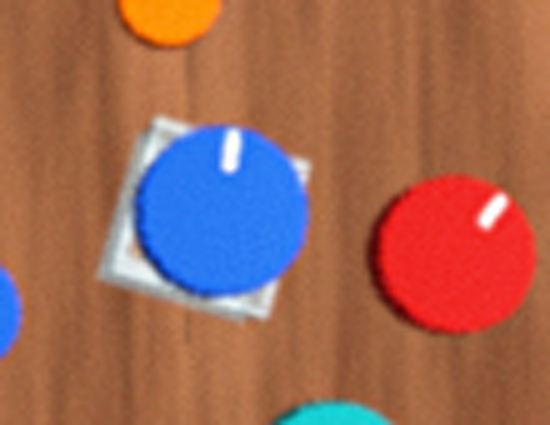

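>>> {"op": "drive_tool", "data": {
  "increments": [
    [[1,-0.22,0.22,0,0],[1,-0.56,0.55,0,0],[1,-0.91,0.88,0,0]]
  ]
}}

```text
time_s: 0.48
tcp_pos: [0.2838, -0.5042, 0.2369]
eef_rot: [179.9, -0.0, -161.6]
contact_force: [1.4, -1.2, 0.6]
gripper_width: 0.0878
gripper_force: 0.0
```

>>> {"op": "drive_tool", "data": {
  "increments": [
    [[1,-0.31,0.29,0,0],[1,-0.61,0.59,0,0],[1,-0.91,0.88,0,0]]
  ]
}}

```text
time_s: 0.85
tcp_pos: [0.3542, -0.3692, 0.2374]
eef_rot: [180.0, -0.0, -161.6]
contact_force: [1.0, -0.2, 0.4]
gripper_width: 0.0875
gripper_force: 0.0
```

>>> {"op": "drive_tool", "data": {
  "increments": [
    [[1,-0.31,0.29,0,0],[1,-0.61,0.59,0,0],[1,-0.91,0.88,0,0]]
  ]
}}

```text
time_s: 1.23
tcp_pos: [0.4243, -0.2345, 0.2375]
eef_rot: [180.0, -0.0, -161.6]
contact_force: [1.0, -0.1, -0.1]
gripper_width: 0.0876
gripper_force: 0.0
```

>>> {"op": "drive_tool", "data": {
  "increments": [
    [[1,-0.31,0.29,0,-0.025],[1,-0.61,0.59,0,-0.05],[1,-0.91,0.88,0,-0.07],[1,-0.91,0.88,0,-0.07],[1,-0.91,0.88,0,-0.07]]
  ]
}}

```text
time_s: 1.85
tcp_pos: [0.4938, -0.1014, 0.2372]
eef_rot: [180.0, -0.0, -136.4]
contact_force: [0.1, -0.7, -0.3]
gripper_width: 0.0873
gripper_force: 0.0
```

Run:
```python
from h import *
import pickle
s=r.get_state();m=camera_model("wrist");im=capture("wrist")[:,:,::-1];print(s["tcp_pos"],s["eef_rot"],s["joints"])
m2=camera_model("top");im2=capture("top")[:,:,::-1]
pickle.dump(m,open("w1.pkl","wb"))
cv2.imwrite("pics/wrist1.png",im)
```

```text
[ 0.49384253 -0.1013977   0.23718091] [ 1.79963083e+02 -4.54928843e-02 -1.36368823e+02] [ 1.07534260e+01  4.36311364e+00 -2.04308573e+01 -6.94534624e-03
 -6.52642757e+01 -5.71193541e+01]
```

View pics/wrist1.png

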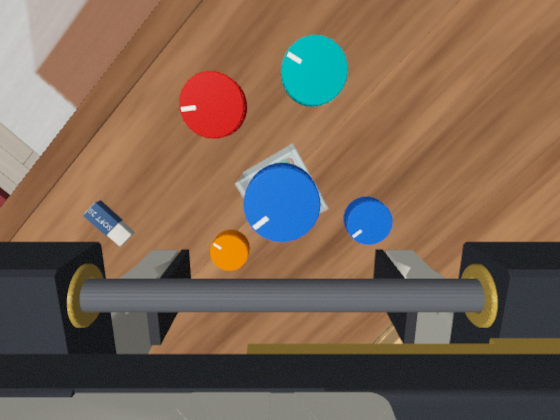

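The wrist view shows the jar's cap at about (282,202), with the glass shoulder corners at (292,146), (237,183) and (326,207). The white line points to (262,223).

Run:
```python
from h import *
import pickle
m=pickle.load(open("w1.pkl","rb")); im=cv2.imread("pics/wrist1.png")
hsv=cv2.cvtColor(im,cv2.COLOR_BGR2HSV); H,S,V=[hsv[...,i].astype(int) for i in range(3)]
c=blobs((H>105)&(H<125)&(S>180)&(V>190),1)[0]; print(cv2.minEnclosingCircle(c))
w=(p2w(m,c.reshape(-1,2),.108)[:,:2]*1000).astype(np.float32); print("cap top",cv2.minEnclosingCircle(w))
for z in (0,.071): 
    q=p2w(m,[[292,146],[237,183],[326,207]],z)[:,:2]*1000
    print(z,q.round(1).tolist(),[ (np.linalg.norm(q[i]-q[j]).round(1),np.degrees(np.arctan2(*(q[j]-q[i])[::-1])).round(1)) for i,j in((0,1),(0,2))],(q[1]+q[2])/2)
x,y,wd,h=225,135,115,115
cv2.imwrite("pics/jar1.png",cv2.resize(im[y:y+h,x:x+wd],None,fx=5,fy=5,interpolation=cv2.INTER_CUBIC))
lab=(S<60)&(V>215); lab[:165]=0;lab[245:]=0;lab[:,:245]=0;lab[:,320:]=0
for b in blobs(lab,2):
  rr=rectw(m,b,.108);print("line",rr, cv2.boundingRect(b))
```

```text
((281.3529357910156, 203.7205810546875), 37.88960647583008)
cap top ((492.0832824707031, -101.76699829101562), 30.662240982055664)
0 [[456.5, -119.6], [526.6, -135.4], [478.5, -45.7]] [(np.float64(71.8), np.float64(-12.7)), (np.float64(77.1), np.float64(73.5))] [502.53190447 -90.56163723]
0.071 [[454.1, -125.0], [511.2, -137.8], [471.9, -64.7]] [(np.float64(58.6), np.float64(-12.7)), (np.float64(62.9), np.float64(73.5))] [ 491.58076343 -101.23952219]
line ((514.5252075195312, -103.88540649414062), (4.0498175621032715, 13.681050300598145), 82.2835693359375) (253, 217, 15, 13)
```

View pics/jar1.png

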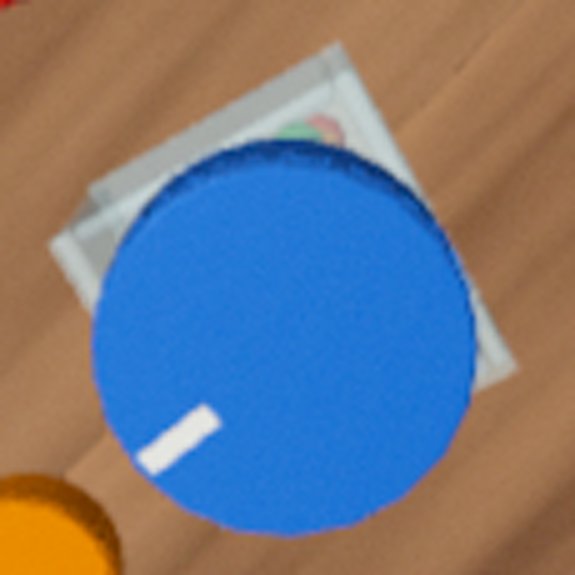

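Run:
```python
from h import *
import pickle
m=pickle.load(open("w1.pkl","rb"))
P=lambda l:[[225+(a+.5)/5-.5,135+(b+.5)/5-.5] for a,b in l]
q=p2w(m,P([(52,242),(515,370)]),.071)[:,:2]*1000
d=q[1]-q[0];print(np.linalg.norm(d),np.degrees(np.arctan2(d[1],d[0])),q.mean(0))
b=p2w(m,P([(90,190),(335,45)]),0)[:,:2]*1000
d=b[1]-b[0];print(b,np.linalg.norm(d),np.degrees(np.arctan2(d[1],d[0])))
# right edge direction
e=p2w(m,P([(395,160),(500,345)]),.071)[:,:2]; d=e[1]-e[0];print(np.degrees(np.arctan2(d[1],d[0])))
# top image corners, z 0.071
t=camera_model("top")
c=p2w(t,[[290+(a+.5)/5-.5,205+(b+.5)/5-.5] for a,b in((158,118),(310,162),(265,320),(100,278))],.071)[:,:2]*1000
for i in range(4):
  d=c[(i+1)%4]-c[i];print(np.linalg.norm(d).round(1),np.degrees(np.arctan2(d[1],d[0])).round(1))
d=np.array([514.5,-103.9])-[492.1,-101.8];print("line",np.degrees(np.arctan2(d[1],d[0])))
```

```text
86.54348134839533 117.86875378314994 [ 492.21885256 -100.82336219]
[[ 513.91041342 -138.60067268]
 [ 455.02411335 -121.69753979]] 61.264281906649735 163.9840356095626
73.92028819277508
60.3 -105.7
62.6 163.3
64.3 76.2
65.0 -20.1
line -5.355825042855217
```

>>> {"op": "drive_tool", "data": {
  "increments": [
    [[1,0.01,0.01,0.3,0],[1,0.01,0.01,0.7,0],[1,0.01,0.01,0.9,0],[1,0.01,0.01,0.95,0]]
  ]
}}

```text
time_s: 2.45
tcp_pos: [0.4912, -0.1026, 0.1223]
eef_rot: [179.9, -0.1, -136.5]
contact_force: [1.0, 0.1, 0.4]
gripper_width: 0.0875
gripper_force: 0.0
```

>>> {"op": "drive_tool", "data": {
  "increments": [
    [[1,0,0,0.14,0],[1,0,0,0.28,0],[1,0,0,0.28,0],[-0.2,0,0,0.28,0],[-0.3,0,0,0.28,0]]
  ],
  "squeeze": 15
}}

```text
time_s: 3.08
tcp_pos: [0.4932, -0.1015, 0.091]
eef_rot: [-179.9, 0.1, -136.4]
contact_force: [0.0, -0.2, 0.3]
gripper_width: 0.0731
gripper_force: 0.0
```

>>> {"op": "drive_tool", "data": {
  "increments": [
    [[-1,0,0,0,0],[-1,0,0,0,0],[-1,0,0,0,0],[-1,0,0,0,0]]
  ],
  "squeeze": 55
}}

```text
time_s: 3.58
tcp_pos: [0.4932, -0.1015, 0.0905]
eef_rot: [-179.9, 0.0, -136.3]
contact_force: [0.8, -2.0, 6.7]
gripper_width: 0.0614
gripper_force: 55.0
```

>>> {"op": "drive_tool", "data": {
  "increments": [
    [[-1,0,0,-0.1,0],[-1,0,0,-0.3,0],[-1,0,0,-0.55,0],[-1,0,0,-0.8,0],[-1,0,0,-0.8,0]]
  ]
}}

```text
time_s: 4.2
tcp_pos: [0.4933, -0.1011, 0.188]
eef_rot: [-179.9, 0.2, -136.4]
contact_force: [-0.5, -0.2, -4.2]
gripper_width: 0.0618
gripper_force: 55.0
```

>>> {"op": "drive_tool", "data": {
  "increments": [
    [[-1,-0.12,0.1,0,0],[-1,-0.3,0.24,0,0],[-1,-0.49,0.39,0,0],[-1,-0.67,0.535,0,0],[-1,-0.85,0.678,0,0]]
  ]
}}

```text
time_s: 4.82
tcp_pos: [0.5089, 0.0286, 0.1843]
eef_rot: [179.9, -0.1, -136.4]
contact_force: [-0.5, 0.5, -3.5]
gripper_width: 0.0616
gripper_force: 55.0
```

>>> {"op": "drive_tool", "data": {
  "increments": [
    [[-1,-0.19,0.15,0,-0.015],[-1,-0.38,0.3,0,-0.03],[-1,-0.57,0.455,0,-0.045],[-1,-0.76,0.606,0,-0.0606],[-1,-0.85,0.678,0,-0.0606]]
  ]
}}

```text
time_s: 5.45
tcp_pos: [0.5269, 0.1581, 0.1843]
eef_rot: [179.9, -0.1, -114.5]
contact_force: [0.1, 0.2, -3.6]
gripper_width: 0.0613
gripper_force: 55.0
```

>>> {"op": "drive_tool", "data": {
  "increments": [
    [[-1,0,0,0,0],[-1,0,0,0,0]]
  ]
}}

```text
time_s: 5.7
tcp_pos: [0.5273, 0.1564, 0.1853]
eef_rot: [179.9, -0.1, -114.6]
contact_force: [0.7, 0.5, -4.3]
gripper_width: 0.0614
gripper_force: 55.0
```

Run:
```python
from h import *
import pickle
s=r.get_state();m=camera_model("wrist");w=capture("wrist")[:,:,::-1];print(s)
pickle.dump(m,open("w2.pkl","wb"))
sc=capture("scene")[:,:,::-1];t=capture("top")[:,:,::-1]
for n,i in(("w2",w),("s2",sc),("t2",t)): cv2.imwrite(f"pics/{n}.png",i)
L=cv2.resize(sc[150:270,180:300],None,fx=3.33,fy=3.33,interpolation=cv2.INTER_CUBIC)[:400,:400]
R=cv2.resize(w,(533,400)); 
cv2.imwrite("pics/m2.png",np.hstack([L,R[:, :400]]))
```

```text
{'time_s': 5.7, 'joints': array([ 3.69203445e+01,  1.12447557e+01, -1.94220499e+01, -1.73880988e-02,
       -5.94205879e+01, -6.15310167e+01]), 'qd': array([-0.3920512 , -0.59523989,  0.20848493,  0.04978452,  0.04852782,
        0.27199148]), 'joint_torque': array([ 4.13833028e-01, -4.44741905e+01,  2.84356999e+01,  7.02965409e+00,
       -3.12141480e-02, -2.34315090e-02]), 'tcp_pos': array([0.52727486, 0.15639346, 0.18530383]), 'eef_rot': array([ 1.79945193e+02, -6.96969697e-02, -1.14619496e+02]), 'contact_force': array([ 0.66785167,  0.51059401, -4.29538396]), 'moment': array([ 0.00730499,  0.05192779, -0.01331878]), 'gripper_force': 54.99079571454786, 'gripper_width': 0.061428862792787906}
```

View pics/m2.png

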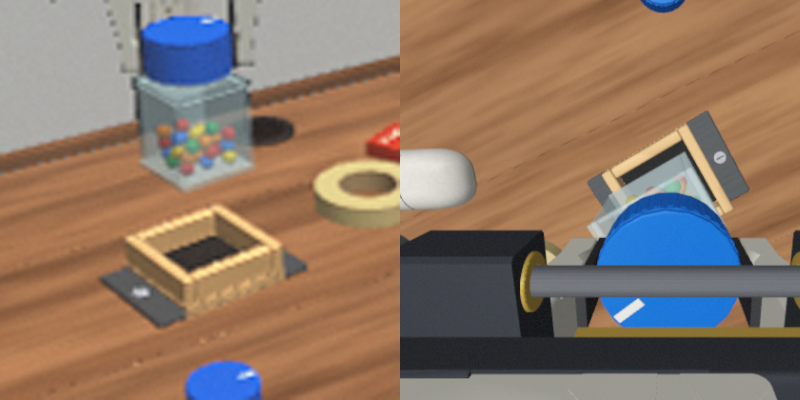

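The left half shows the jar hanging above the brace. The right half (wrist view) shows the far part of the brace at about x 590–745, y 110–240, next to the jar.

Run:
```python
import cv2
im=cv2.imread("pics/w2.png")
cv2.imwrite("pics/w2c.png",cv2.resize(im[105:255,190:390],None,fx=4,fy=4,interpolation=cv2.INTER_CUBIC))
```

```text
(no output)
```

View pics/w2c.png

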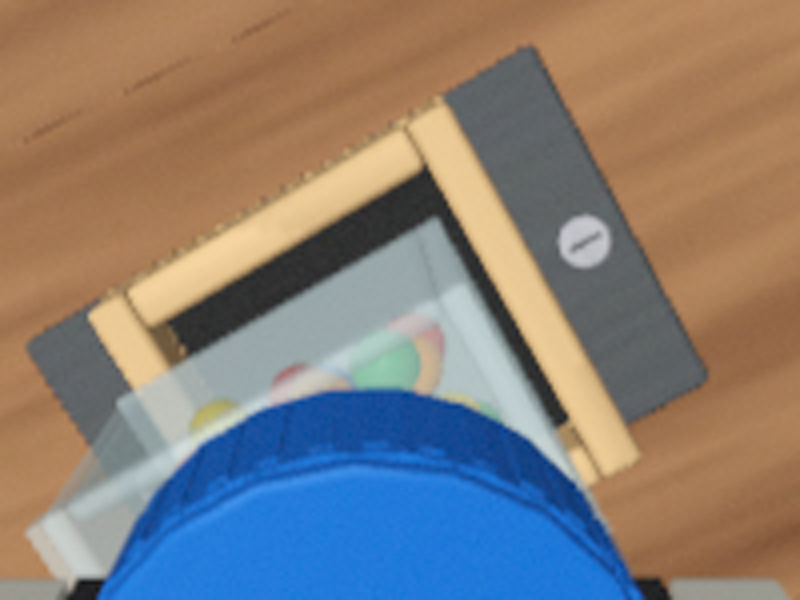

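The crop shows the brace's wood-top corners at (440,97), (638,460) and (90,315). The foot plate's corners are at (532,47), (707,375) and (30,347). The jar's underside far edge runs from (118,400) to (437,217).

Run:
```python
from h import *
import pickle
m=pickle.load(open("w2.pkl","rb"))
P=lambda l:[[190+(a+.5)/4-.5,105+(b+.5)/4-.5] for a,b in l]
ang=lambda d:(np.linalg.norm(d).round(1),np.degrees(np.arctan2(d[1],d[0])).round(2))
A,B,C=p2w(m,P([(440,97),(638,460),(90,315)]),.032)[:,:2]*1000
print("wood",ang(B-A),ang(C-A),(B+C)/2)
A,B,C=p2w(m,P([(532,47),(707,375),(30,347)]),.006)[:,:2]*1000
print("foot",ang(B-A),ang(C-A),(B+C)/2)
A,C=p2w(m,P([(437,217),(118,400)]),.0953)[:,:2]*1000
print("jar",A,C,ang(C-A))
d=C-A;n=np.array([d[1],-d[0]])/np.linalg.norm(d)
print("jar ctr",(A+C)/2+31*n,(A+C)/2-31*n,"tcp 527.3 156.4")
```

```text
wood (np.float64(89.5), np.float64(95.24)) (np.float64(86.9), np.float64(6.85)) [527.08469417 158.63389172]
foot (np.float64(86.0), np.float64(95.64)) (np.float64(133.5), np.float64(5.82)) [526.48150918 158.36711062]
jar [498.40458242 123.32038   ] [560.7257588  129.10147627] (np.float64(62.6), np.float64(5.3))
jar ctr [532.42852894  95.34345044] [526.70181227 157.07840583] tcp 527.3 156.4
```

>>> {"op": "drive_tool", "data": {
  "increments": [
    [[-1,-0.01,0.003,0.15,0],[-1,-0.01,0.003,0.35,0],[-1,-0.01,0.003,0.45,0],[-1,-0.01,0.003,0.45,0]]
  ]
}}

```text
time_s: 6.35
tcp_pos: [0.5277, 0.1578, 0.1314]
eef_rot: [180.0, -0.1, -114.6]
contact_force: [0.5, 0.8, -4.1]
gripper_width: 0.0616
gripper_force: 55.0
```

>>> {"op": "drive_tool", "data": {
  "increments": [
    [[-1,0,0,0.05,0],[-1,0,0,0.1,0],[-1,0,0,0.12,0],[-1,0,0,0.12,0]]
  ]
}}

```text
time_s: 6.85
tcp_pos: [0.528, 0.1583, 0.1175]
eef_rot: [180.0, -0.0, -114.5]
contact_force: [-0.2, 0.7, -2.9]
gripper_width: 0.0618
gripper_force: 55.0
```

>>> {"op": "drive_tool", "data": {
  "increments": [
    [[-1,0,0,0.05,0],[-1,0,0,0.1,0],[-1,0,0,0.12,0],[-1,0,0,0.13,0],[-1,0,0,0.13,0]]
  ]
}}

```text
time_s: 7.48
tcp_pos: [0.5281, 0.1584, 0.102]
eef_rot: [-180.0, -0.0, -114.5]
contact_force: [-0.4, -0.7, -3.9]
gripper_width: 0.0614
gripper_force: 55.0
```

Not quite on the floor yet, so I'm creeping down.

>>> {"op": "drive_tool", "data": {
  "increments": [
    [[-1,0,0,0.005,0],[-1,0,0,0.01,0],[-1,0,0,0.015,0],[-1,0,0,0.015,0]]
  ]
}}

```text
time_s: 7.98
tcp_pos: [0.5286, 0.1584, 0.1014]
eef_rot: [-179.9, 0.0, -114.5]
contact_force: [-2.3, -0.4, 7.5]
gripper_width: 0.0617
gripper_force: 55.0
```

>>> {"op": "drive_tool", "data": {
  "increments": [
    [[-1,0,0,0,-0.01],[-1,0,0,0,-0.03],[-1,0,0,0,-0.05],[-1,0,0,0,-0.07],[-1,0,0,0,-0.09]]
  ],
  "squeeze": 60
}}

```text
time_s: 8.6
tcp_pos: [0.5291, 0.159, 0.1015]
eef_rot: [-179.9, 0.1, -81.9]
contact_force: [-0.8, 0.7, 6.0]
gripper_width: 0.0612
gripper_force: 60.0
```

Run:
```python
from h import *
import pickle
s=r.get_state();print(s["moment"],s["contact_force"],s["tcp_pos"],s["eef_rot"])
m=camera_model("wrist");pickle.dump(m,open("w3.pkl","wb"))
im=capture("wrist")[:,:,::-1];cv2.imwrite("pics/w3.png",im)
cv2.imwrite("pics/w3c.png",cv2.resize(im[60:360,140:460],None,fx=2,fy=2,interpolation=cv2.INTER_CUBIC))
```

```text
[ 0.18413681  0.82480598 -0.28791288] [-0.77431189  0.67695455  5.97190168] [0.52906065 0.15900333 0.10147315] [-1.79856777e+02  5.49281237e-02 -8.19086341e+01]
```

View pics/w3c.png

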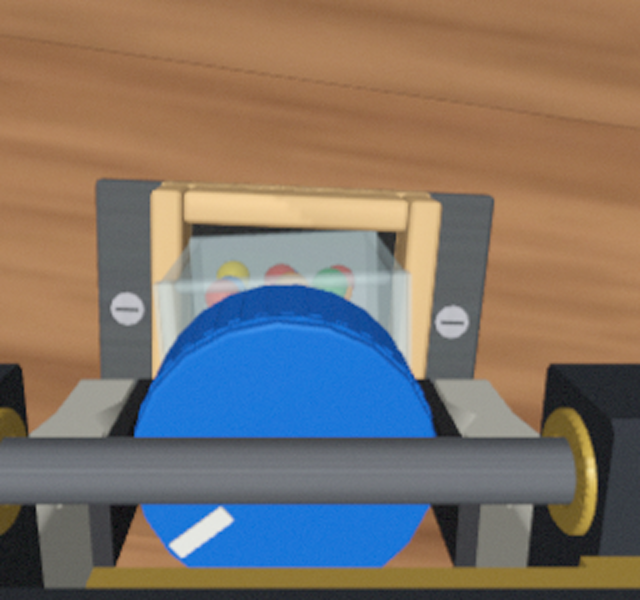

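The wrist view shows the jar turned about 4° against the pocket walls. The white line, at (200,532) in the crop, hasn't slipped in the grip, so I'm continuing to turn.

>>> {"op": "drive_tool", "data": {
  "increments": [
    [[-1,0,0,0,-0.02],[-1,0,0,0,-0.04],[-1,0,0,0,-0.06],[-1,0,0,0,-0.08],[-1,0,0,0,-0.08]]
  ]
}}

```text
time_s: 9.28
tcp_pos: [0.5294, 0.159, 0.1019]
eef_rot: [-179.8, -0.1, -53.2]
contact_force: [0.9, 0.1, 6.9]
gripper_width: 0.0612
gripper_force: 60.0
```

```bash
python3 -c "
from plant import r
s=r.get_state();print(s['moment'],s['contact_force'],s['eef_rot'])"
```

```text
[-0.42251743  0.55668704  0.06578812] [0.85097746 0.05760842 6.88168001] [-1.79828953e+02 -5.97433928e-02 -5.31778866e+01]
```

>>> {"op": "drive_tool", "data": {
  "increments": [
    [[-1,0,0,0,-0.02],[-1,0,0,0,-0.04],[-1,0,0,0,-0.054],[-1,0,0,0,-0.054]]
  ]
}}

```text
time_s: 9.78
tcp_pos: [0.5292, 0.1591, 0.1024]
eef_rot: [-179.8, -0.1, -33.8]
contact_force: [-3.5, -0.3, 13.2]
gripper_width: 0.0616
gripper_force: 60.0
```

Run:
```python
from h import *
s=r.get_state();print(s["moment"],s["contact_force"],s["tcp_pos"],s["eef_rot"],s["joints"])
im=capture("wrist")[:,:,::-1]
cv2.imwrite("pics/w4c.png",cv2.resize(im[60:360,140:460],None,fx=2,fy=2,interpolation=cv2.INTER_CUBIC))
```

```text
[-0.12406329  1.82821868  0.06465466] [-3.49386487 -0.34951193 13.21372897] [0.5292059  0.15906433 0.10241678] [-1.79844007e+02 -1.04845790e-01 -3.37701334e+01] [ 37.07260935  16.34098242 -25.09504121   0.06400307 -48.38223318
  19.11496771]
```

View pics/w4c.png

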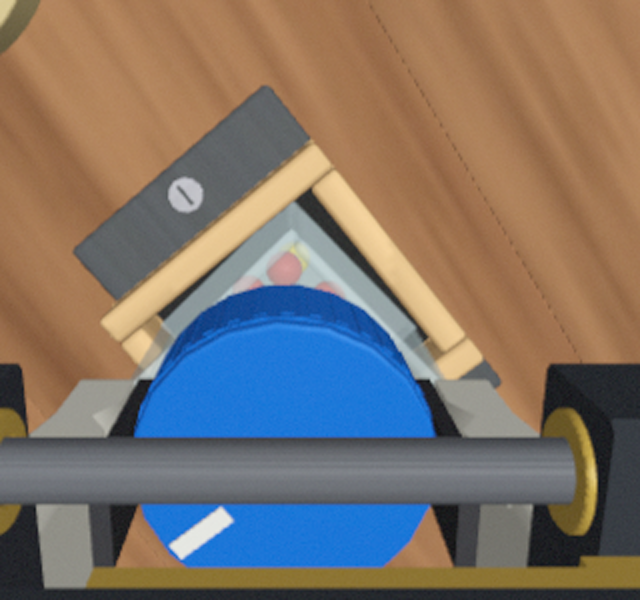

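There is still no slip. The cap stands about 1.5 rad counterclockwise of the jar and the upward force has risen, so the threads have let go. I'm lifting slowly.

>>> {"op": "drive_tool", "data": {
  "increments": [
    [[-1,0,0,-0.02,0],[-1,0,0,-0.05,0],[-1,0,0,-0.08,0],[-1,0,0,-0.08,0]]
  ]
}}

```text
time_s: 10.32
tcp_pos: [0.5282, 0.1584, 0.11]
eef_rot: [-180.0, -0.0, -33.9]
contact_force: [-0.7, 0.3, -0.8]
gripper_width: 0.0615
gripper_force: 60.0
```

>>> {"op": "drive_tool", "data": {
  "increments": [
    [[-1,0,0,-0.06,0],[-1,0,0,-0.14,0],[-1,0,0,-0.22,0],[-1,0,0,-0.33,0],[-1,0,0,-0.45,0]]
  ]
}}

```text
time_s: 10.95
tcp_pos: [0.5281, 0.1584, 0.1649]
eef_rot: [-180.0, -0.0, -33.9]
contact_force: [0.3, -0.0, -0.6]
gripper_width: 0.0615
gripper_force: 60.0
```

>>> {"op": "drive_tool", "data": {
  "increments": [
    [[-1,0,0,0,0],[-1,0,0,0,0],[-1,0,0,0,0]]
  ]
}}

```text
time_s: 11.32
tcp_pos: [0.5277, 0.1582, 0.1632]
eef_rot: [179.9, 0.0, -33.9]
contact_force: [-0.0, 0.2, -0.3]
gripper_width: 0.0613
gripper_force: 60.0
```

Run:
```python
from h import *
im=capture("scene")[:,:,::-1];w=capture("wrist")[:,:,::-1]
L=cv2.resize(im[150:270,180:300],(400,400),interpolation=cv2.INTER_CUBIC)
cv2.imwrite("pics/f.png",np.hstack([L,cv2.resize(w[60:360,140:440],(400,400))]))
```

```text
(no output)
```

View pics/f.png

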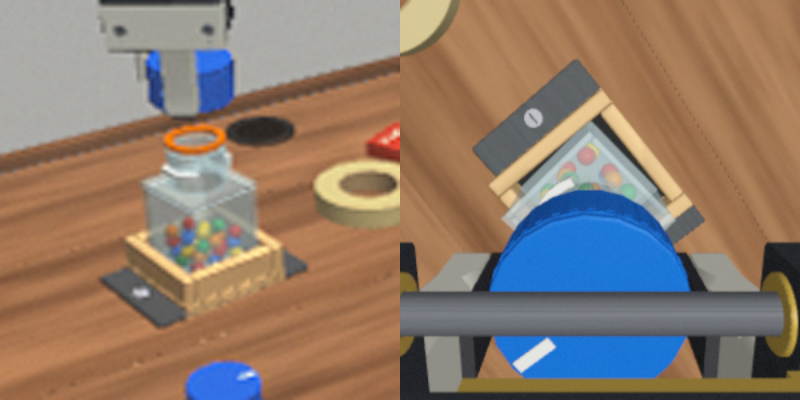

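The open jar is standing in the brace with its orange seal at (195,138). The cap is held level above it at (195,80).

```bash
python3 -c "
from plant import job
print(job.close_job())"
```

```text
the job is handed in; nothing more can be done
None
```

I handed the job in at about 11.5 s: the jar stands seated in the brace, and the unscrewed cap is held level about 3 cm above its open mouth; the mouse, tape roll and eraser were not touched.

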